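Put a transformer away in a touch-latched drawer

TASK

Put the smallest of the three transformers away in the wide drawer of the little two-drawer cabinet: the drawers have no handles but touch latches, so press the wide front in until it gives and let the drawer spring out, set the transformer down upright in its tray without dropping it, then press the drawer home until it latches again and stays shut. Press gently, never harder than about 20 N on any part of the cabinet, and leave the narrow drawer shut and the other two transformers where they lie.

Things in the scene. Friction and masses are not known exactly. Their poses are not given: they have to be found in the camera images.
- cabinet: Grey metal cabinet fixed on the worktop, 204 mm wide, 64 high, body 160 deep, two white drawer fronts, no handles, tape roll on top. Origin: centre of its underside; x from fronts to back (drawers are pressed in along +x), y left seen from the front, z up. Open face of the body at x = -80 mm; fronts stand off it. Any press of the robot on it or its drawers must stay below 22 N.
- wide_drawer (a joint): Travel of the wide (right-hand) drawer, m; grows outward along the cabinet's -x, 0.085 = fully out. Its latch is set by hand: latched, it rests anywhere in 0.005 to 0.02, and 8 to 16 mm deeper than that rest (how deep cannot be seen) it trips; when the pressure is then taken away it runs out by itself to 0.085 in about 1 s. A spring drives it outward: 6 N shut, 3.5 N fully out.
- wide_drawer_front (a point): Middle of the wide front's outer face, 30 mm above the worktop; moves with it; axes as the cabinet's. Flat plate 128 mm wide, 12 thick, 4 to 64 mm above the worktop. To relatch, press on (7 to 9 N) until the stiff stop is felt 1 to 2 mm past the trip depth (6 N per mm more; 12 to 15 N means fully in), let go: it returns to its rest and stays. Let go short of that, it springs out.
- wide_drawer_floor (a point): Centre of the wide drawer's tray floor (upper side), 13 mm above the worktop, 53 mm behind the front's outer face; moves with it; axes as the cabinet's. Tray inside 82 mm (x) by 108 mm (y); side walls rise 12 mm over the floor, the back wall 20 mm, the front 51 mm. With the drawer fully out the whole tray is open to above.
- narrow_drawer (a joint): Travel of the narrow drawer (front 62 mm wide, 60 high, beside the wide one on the left seen from the front), m, same kind of latch: 0 to 0.005 = latched shut. It stays shut.
- transformer_s: The smallest transformer: black core with yellow tape, one winding window, 31 x 43 mm and 29 mm high, with a solid core block of 28 x 30 mm; 75 g. Origin: centre of its underside; x across the two flat long sides (28 mm apart, the sides to grasp), y along its 43 mm length, z up. It starts upright on the worktop.
- transformer_m: Middle transformer, 29 x 65 mm, 29 mm high, two winding windows; origin: centre of its underside, y along its length. To be left alone.
- transformer_l: Largest transformer, 35 x 81 mm, 38 mm high, two winding windows; origin: centre of its underside, y along its length. To be left alone.
Not all that is in view belongs to the job. What is shaped like the transformer_s but grey, orange or turquoise is not meant.

How it is judged:
On the way, in this order (a step that is already met when the one before it is completed fails the run):
1. the wide drawer has sprung open (more than 60 mm out) (value of joint wide_drawer above 0.06 m), for 0.2 s.
2. the smallest transformer stands upright in the open drawer's tray, let go (x of transformer_s in the frame of wide_drawer_floor between -0.036 and 0.036 m and y of transformer_s in the frame of wide_drawer_floor between -0.048 and 0.048 m and z of transformer_s in the frame of wide_drawer_floor between -0.006 and 0.006 m and angle between transformer_s's own z axis and vertical below 0.2 rad and linear speed of transformer_s below 0.02 m/s and value of joint wide_drawer above 0.04 m and contact force between the fingers and transformer_s below 0.05 N), for 0.2 s.
At the end, for the whole second after the job is handed in: The wide drawer is latched shut by itself (travel below 24 mm out, at rest) with the smallest transformer standing upright (within 0.2 rad) on its tray floor, its centre at least about 5 mm from the front and 6 mm from the tray's walls; the narrow drawer is shut (below 10 mm) (x of transformer_s in the frame of wide_drawer_floor between -0.036 and 0.036 m and y of transformer_s in the frame of wide_drawer_floor between -0.048 and 0.048 m and z of transformer_s in the frame of wide_drawer_floor between -0.006 and 0.006 m and angle between transformer_s's own z axis and vertical below 0.2 rad and linear speed of transformer_s below 0.02 m/s and value of joint wide_drawer between 0.002 and 0.024 m and velocity of joint wide_drawer below 0.005 m/s and value of joint narrow_drawer below 0.01 m and angular speed of transformer_s below 0.2 rad/s); the robot touches nothing.
It fails at once if the fingers press on the cabinet or its drawers with more than 22 N (contact force between the fingers and cabinet above 22 N).
It fails at once if the smallest transformer is dropped: it falls free faster than 0.6 m/s (about 2 cm) (linear speed of transformer_s above 0.6 m/s and contact force between the fingers and transformer_s below 0.05 N).
It fails at once if the narrow drawer comes open (value of joint narrow_drawer above 0.02 m).
It fails at once if the middle transformer is moved more than 20 mm (distance of transformer_m from where it was at the start of the episode above 0.02 m).
It fails at once if the largest transformer is moved more than 20 mm (distance of transformer_l from where it was at the start of the episode above 0.02 m).
It also fails if it takes over 72 s, if anything falls off the work surface, if the arm or the gripper's body presses on something with over 40 N, if the wrist force passes 120 N, or if a joint passes its speed limit or range.

ROBOT

A 6-joint arm with a two-finger parallel gripper is mounted at the origin on a cart in front of the work surface, level with it; the furniture and walls round the work are solid. World frame = base frame: x ahead of the robot, y to its left, z up, the work surface at z = 0. Lengths are in m, angles in rad, forces in N, time in s.
With the tool pointing down it reaches from about 0.3 to 0.875 m from the base axis. Payload 6.4 kg.
Tool frame: the origin (TCP) lies on the centre line of the jaws, within the pads' length; the fingertips stand bot.nose_length ahead of it and the grasp point (between the pads) lies 8 mm behind it (bot.nose_length is the distance from the TCP to the fingertips, in m); y points along the fingers, x is the direction in which the jaws open and shut, and the axes are right-handed (so a half turn about y gives the same grasp; the last joint's range is limited). The gripper opens to 88 mm and grips with 3 to 60 N. Pads are 18 mm wide; open, the fingers measure 123 mm over their backs; the gripper's body (75 mm by 187 mm) begins 45 mm behind the grasp point.
Start: joints at [-1.484, 0.181, 1.607, -0, 1.354, -0.206], TCP at [0.166, -0.551, 0.25] pointing down, gripper open.
Joint ranges: [-2.99, 2.99], [-0.89, 2.07], [0.3, 2.58], [-1.14, 4.28], [0, 2.63], [-3.12, 3.12]. Speed limits (rad/s): [2.57, 2.57, 3.01, 3.14, 3.14, 3.14].

INTERFACE

Orientations are given as a unit quaternion [w, x, y, z].
In Python, from plant import bot gives the robot as it stands.
- The arm moves only by the tool apply_moves, never from a script. Its argument "plan" is one flat list of numbers, 5 for each row, row after row: the shift along the world's x, y, z in m, then the turn about the world's z in rad, then the finger opening in m, from 0 to 0.0881. A call has 1 to 20 rows; each row is the pose to reach, as a shift and turn from the pose commanded when the call began; what a row does not reach only later rows make up. A row lasts 1/10 s, in which the tool goes at most 50 mm and 8.59 degrees, less where a joint would pass 70% of its speed; a pose out of reach is approached as far as the arm can. A call with a gripper value outside its range is refused whole. The fingers move at their own pace and stop on an object; the grip force is fixed at half the most. Time passes only in rows, so rows that repeat a pose let the fingers close. It gives the time, the measured TCP pose, the force and the opening at its end, in the units of the state.
- bot.sense(): the state, without advancing time (a new reading comes with each control period).
- bot.get_image(name): name is "scene" or "top"; returns the picture (384x512x3 uint8, red, green, blue); there is no depth.
- bot.camera_model(name): a dict with "intrinsics" (3x3 intrinsics, pixels), "distortion" ([k1, k2, p1, p2, k3] as OpenCV has them; the pictures are not rectified), "R" (3x3) and "t" (3): a world point X has camera coordinates R X + t. Camera axes: x right, y down, z forward; pixel columns grow to the right and rows downward; lengths in m; the calibration is good to about 2 mm. A picture is of the moment at which its call begins. camera_model takes no time and is no camera call.
- bot.finish_job(): hands the job in, once; it reports no verdict.
The state is a dict: "t": time; "joint_positions": joint angles; "qvel": joint speeds; "effort": joint torques, N m; "eef_pos": TCP position; "tool_rot": TCP orientation; "contact_force": force on the tool from outside, world axes, zero at the start; "moment": the same for the moment, N m; "width": opening from 0.0 (shut) to 1.0 (fully open).
Only numpy, scipy, OpenCV 4.12 (cv2) and the standard library are available. Lean on these libraries where they do the work, as an engineer would, in place of code of your own. Each camera call takes 0.05 s, during which the arm holds its last target.

## Working session

There is one attempt and no reset: what is moved stays moved. The work goes in short steps, Python scripts to look and compute and a tool call to move; the robot and the scene stay as the last step left them, time stands still between calls to the robot, and variables do not carry over. Pictures are saved under pics/ and viewed, and the job is handed in when it is done.

Besides the shell and the picture viewer there is one more tool, called as a command line: name --argument value ..., lists and objects as JSON in quotes. apply_moves: Moves the arm, as the interface text tells. Its arguments: {"type":"object","properties":{"plan":{"type":"array","items":{"type":"number"}}},"required":["plan"]}

```bash
mkdir -p pics
python3 - <<'E'
from plant import bot
import cv2
s=bot.sense();print({k:s[k] for k in s});print(bot.nose_length)
for n in("scene","top"):
    cv2.imwrite(f"pics/{n}0.png",cv2.resize(bot.get_image(n)[:,:,::-1],None,fx=1.5,fy=1.5,interpolation=cv2.INTER_CUBIC)); print(n,bot.camera_model(n))
E
```

```text
{'t': 0.0, 'joint_positions': array([-1.48432348e+00,  1.81518153e-01,  1.60801421e+00, -1.50362954e-05,
        1.35382712e+00, -2.06311448e-01]), 'qvel': array([ 0.00123844, -0.0005527 , -0.00028554, -0.00146119, -0.00146173,
       -0.00023817]), 'effort': array([-1.65982515e-04, -4.33861434e+01, -3.41847754e+01,  7.01414910e-02,
        3.86096234e-02, -1.35771702e-04]), 'eef_pos': array([ 0.16591527, -0.5499876 ,  0.24882001]), 'tool_rot': array([ 0.5680512 , -0.56712335,  0.42213424, -0.42129755]), 'contact_force': array([-0.6994192 ,  0.4326954 , -0.28767384]), 'moment': array([0.07184791, 0.01290188, 0.02239499]), 'width': 0.9993828323891885}
0.011
scene {'intrinsics': array([[462.10241852,   0.        , 251.60606829],
       [  0.        , 462.10241852, 194.65253142],
       [  0.        ,   0.        ,   1.        ]]), 'distortion': array([-0.0463304,  0.       ,  0.       ,  0.       ,  0.       ]), 'R': array([[ 0.72736188, -0.68601907,  0.01795918],
       [-0.26004245, -0.29974329, -0.91789536],
       [ 0.63507687,  0.66297194, -0.39641592]]), 't': array([-0.51951401,  0.1075765 ,  1.01404592])}
top {'intrinsics': array([[484.47747068,   0.        , 256.19374189],
       [  0.        , 484.47747068, 188.79257709],
       [  0.        ,   0.        ,   1.        ]]), 'distortion': array([0.01472404, 0.        , 0.        , 0.        , 0.        ]), 'R': array([[ 0.02097802, -0.99967219, -0.01467805],
       [-0.99084174, -0.01882949, -0.133709  ],
       [ 0.13338878,  0.01734857, -0.99091193]]), 't': array([-0.21560754,  0.52287153,  1.11155249])}
```

View pics/scene0.png

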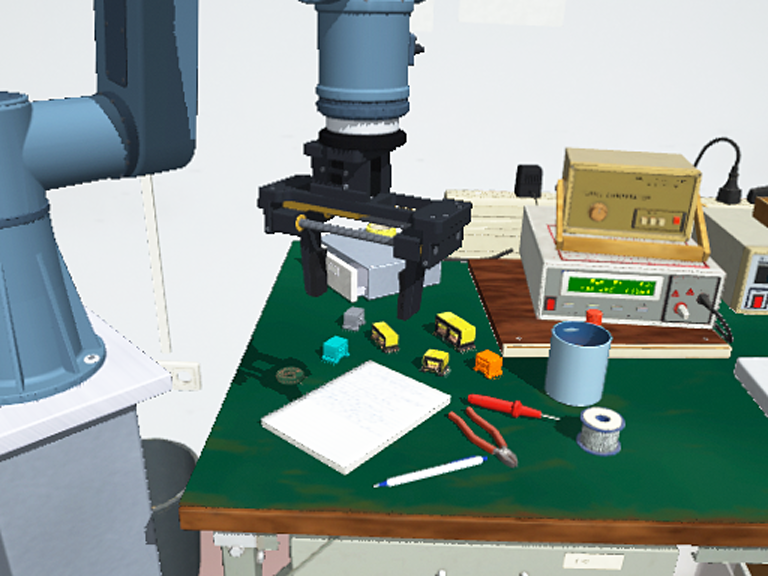

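View pics/top0.png

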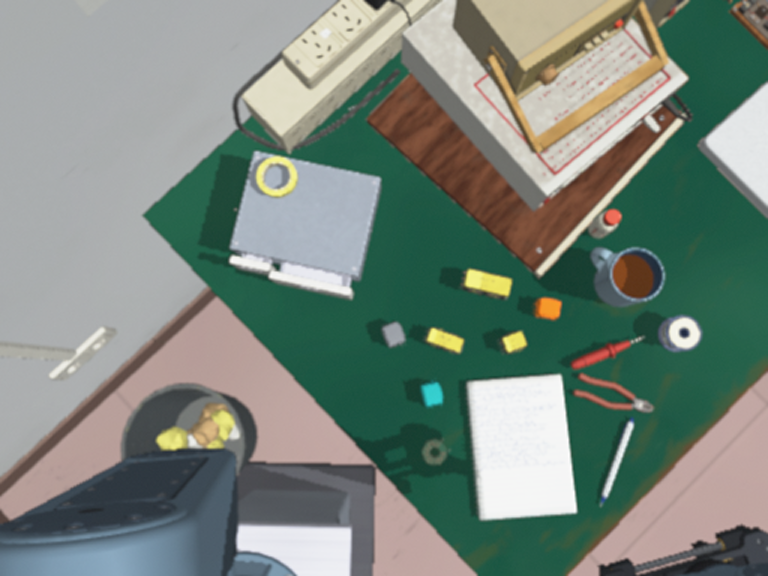

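```bash
cat > h.py <<'E'
import numpy as np, cv2
from plant import bot
def ray(n,uv):
    c=bot.camera_model(n);p=cv2.undistortPoints(np.array([[uv]],float),c["intrinsics"],c["distortion"])[0,0]
    R=c["R"];return -R.T@c["t"],R.T@np.array([p[0],p[1],1.])
def at(n,uv,z):
    o,d=ray(n,uv);return o+d*(z-o[2])/d[2]
def proj(n,P):
    c=bot.camera_model(n);return cv2.projectPoints(np.array(P,float).reshape(-1,3),cv2.Rodrigues(c["R"])[0],c["t"],c["intrinsics"],c["distortion"])[0][:,0]
def crop(im,u0,u1,v0,v1,f,fn):
    cv2.imwrite("pics/"+fn,cv2.resize(im[v0:v1,u0:u1,::-1],None,fx=f,fy=f,interpolation=cv2.INTER_CUBIC))
E
python3 - <<'E'
from h import *
im=bot.get_image("top");cv2.imwrite("top0_raw.png",im[:,:,::-1])
crop(im,240,380,170,280,5.5,"ct1.png")
crop(im,145,265,95,205,5.4,"ct2.png")
crop(bot.get_image("scene"),210,350,190,270,5.5,"cs1.png")
E
```

```text
(no output)
```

View pics/ct1.png

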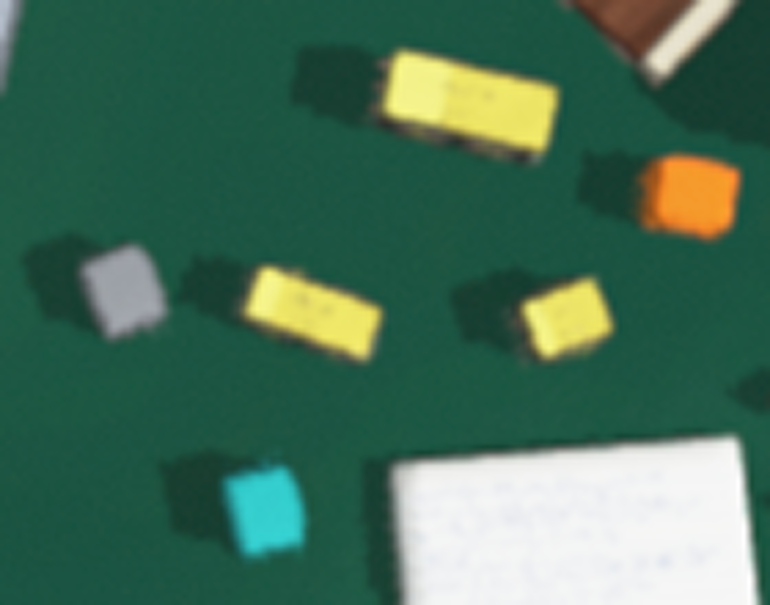

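View pics/ct2.png

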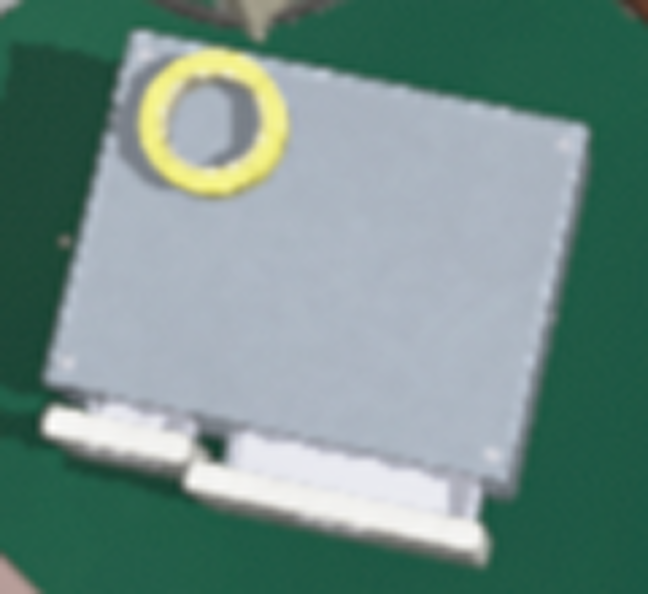

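View pics/cs1.png

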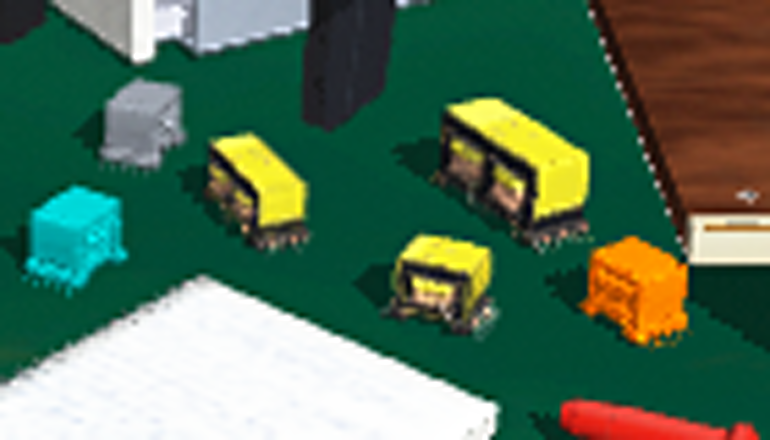

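Run:
```python
from h import *
im=cv2.imread("top0_raw.png")[:,:,::-1]
hsv=cv2.cvtColor(np.ascontiguousarray(im),cv2.COLOR_RGB2HSV)
m=cv2.inRange(hsv,(22,80,120),(36,255,255)); m[:, :280]=0;m[:170]=0;m[280:]=0
n,l,st,ce=cv2.connectedComponentsWithStats(m)
for i in range(1,n):
    if st[i,4]<60: continue
    ys,xs=np.where(l==i);pts=np.array([at("top",(x,y),0.029)[:2] for x,y in zip(xs,ys)],np.float32)
    r=cv2.minAreaRect(pts);print(ce[i],st[i],np.array(r[0]).round(4),np.array(r[1]).round(4),r[2],cv2.boxPoints(r).round(3).tolist())
sc=bot.get_image("scene");crop(sc,270,310,225,255,18,"cs2.png");crop(im,325,360,212,240,20,"ct3.png")
```

```text
[325.02798982 187.96692112] [309 179  32  19 393] [ 0.533  -0.3679] [0.0731 0.0308] 76.87067413330078 [[0.5099999904632568, -0.4000000059604645], [0.5400000214576721, -0.40700000524520874], [0.5559999942779541, -0.335999995470047], [0.5260000228881836, -0.32899999618530273]]
[296.46215139 226.27888446] [284 218  25  17 251] [ 0.4408 -0.3015] [0.0563 0.0246] 71.40711212158203 [[0.41999998688697815, -0.3240000009536743], [0.4440000057220459, -0.3319999873638153], [0.460999995470047, -0.27900001406669617], [0.43799999356269836, -0.2709999978542328]]
[342.58682635 227.5508982 ] [335 221  16  14 167] [ 0.4398 -0.4092] [0.0271 0.0349] 22.84522819519043 [[0.42100000381469727, -0.39800000190734863], [0.4339999854564667, -0.4309999942779541], [0.45899999141693115, -0.41999998688697815], [0.44600000977516174, -0.3880000114440918]]
```

View pics/cs2.png

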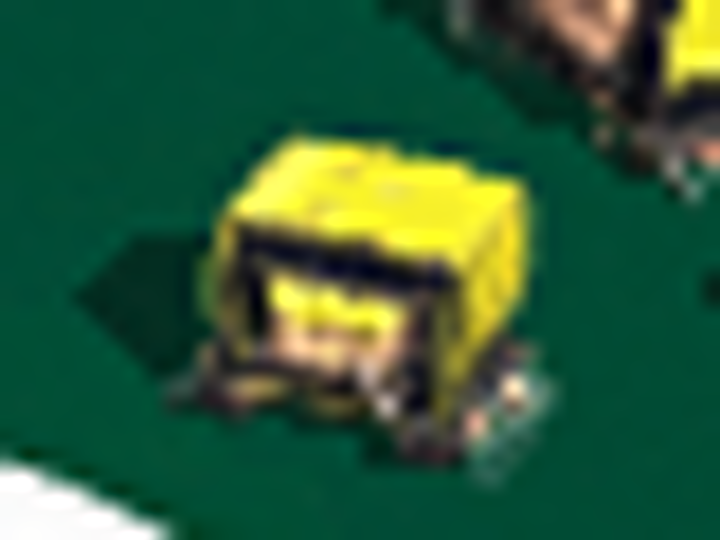

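View pics/ct3.png

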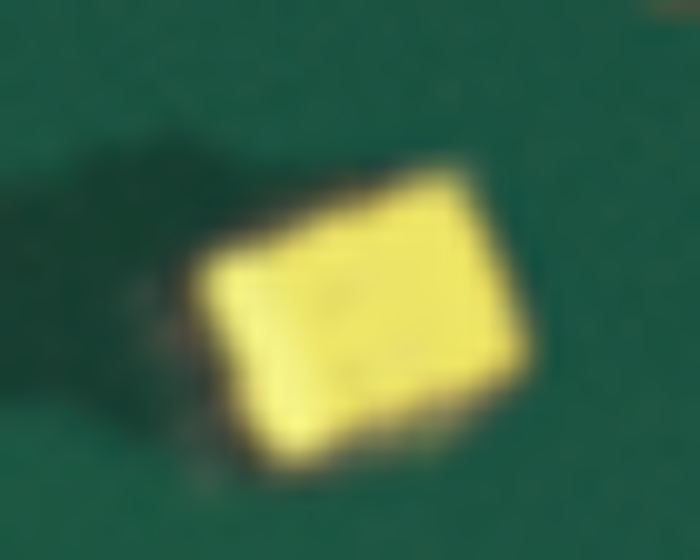

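Run:
```python
from h import *
from scipy.optimize import least_squares
f=lambda p:((p[0]+.5)/5.4+145-.5,(p[1]+.5)/5.4+95-.5)
C=[(135,32),(588,125),(514,493),(45,385)]
W=np.array([at("top",f(p),0.064)[:2] for p in C]);print(W.round(4))
for i in range(4):print(np.linalg.norm(W[i]-W[(i+1)%4]).round(4))
L=np.array([[80,102],[80,-102],[-80,-102],[-80,102]])/1e3
def T(q,P):
    c,s=np.cos(q[2]),np.sin(q[2]);return P@np.array([[c,s],[-s,c]])+q[:2]
r=least_squares(lambda q:(T(q,L)-W).ravel(),[.6,-.1,0]);print(r.x,r.fun.round(4))
q=r.x
R=np.array([[np.cos(q[2]),-np.sin(q[2])],[np.sin(q[2]),np.cos(q[2])]])
for p in [(190,487),(483,558),(197,463),(489,533),(45,435),(190,468)]:
    w=at("top",f(p),0.064)[:2];print(p,w.round(4),(R.T@(w-q[:2])).round(4))
print(proj("scene",[[.4407,-.4115,.029],[.4407,-.4115,0]]), proj("top",[[.4407,-.4115,.029]]))
print("camera",-bot.camera_model("top")["R"].T@bot.camera_model("top")["t"])
```

```text
[[ 0.7294  0.0033]
 [ 0.691  -0.1958]
 [ 0.529  -0.1677]
 [ 0.572   0.0351]]
0.2027
0.1644
0.2073
0.1606
[ 0.63037576 -0.08125675 -0.19433821] [-0.0009  0.0001 -0.0018 -0.001   0.0032  0.0018 -0.0005 -0.0008]
(190, 487) [ 0.529  -0.0292] [-0.1096  0.0315]
(483, 558) [ 0.5009 -0.1552] [-0.1128 -0.0976]
(197, 463) [ 0.5394 -0.0317] [-0.0988  0.031 ]
(489, 533) [ 0.5116 -0.1575] [-0.1018 -0.0977]
(45, 435) [0.5503 0.034 ] [-0.1008  0.0977]
(190, 468) [ 0.5372 -0.0288] [-0.1016  0.0335]
[[289.95896788 235.68076416]
 [289.28317817 247.24515419]] [[343.60927743 227.28297621]]
camera [ 0.37433732 -0.22497531  1.16819856]
```

Run:
```python
from h import *
from scipy.spatial.transform import Rotation as Ro
s=bot.sense();w,x,y,z=s["tool_rot"];M=Ro.from_quat([x,y,z,w]).as_matrix();print(M.round(3))
ya=np.arctan2(M[1,0],M[0,0]);print("yaw jaw deg",np.degrees(ya))
for n,t in(("cab",90-11.1),("tr",22.8)):
    d=(t-np.degrees(ya)+90)%180-90;print(n,d,np.radians(d))
q=[.6304,-.0813,-.194];c,sn=np.cos(q[2]),np.sin(q[2]);R=np.array([[c,-sn],[sn,c]])
for lx in(-.111,-.121,-.14,-.25):print(lx,(R@[lx,-.033]+q[:2]).round(4))
print(s["eef_pos"],s["joint_positions"])
```

```text
[[ 0.289 -0.     0.957]
 [-0.957  0.001  0.289]
 [-0.001 -1.     0.   ]]
yaw jaw deg -73.22321226023806
cab -27.876787739761937 -0.486541730938434
tr -83.97678773976196 -1.4656714413072534
-0.111 [ 0.5151 -0.0923]
-0.121 [ 0.5053 -0.0904]
-0.14 [ 0.4867 -0.0867]
-0.25 [ 0.3787 -0.0655]
[ 0.16595734 -0.55028807  0.24930704] [-1.48429841e+00  1.81148148e-01  1.60743718e+00 -8.67096304e-06
  1.35383944e+00 -2.06310332e-01]
```

apply_moves --plan '[0.311,0.466,0,-0.4865,0,0.311,0.466,0,-0.4865,0,0.311,0.466,0,-0.4865,0,0.311,0.466,0,-0.4865,0,0.311,0.466,0,-0.4865,0,0.311,0.466,0,-0.4865,0,0.311,0.466,0,-0.4865,0,0.311,0.466,0,-0.4865,0,0.311,0.466,0,-0.4865,0,0.311,0.466,0,-0.4865,0,0.311,0.466,0,-0.4865,0,0.311,0.466,0,-0.4865,0,0.311,0.466,0,-0.4865,0,0.311,0.466,-0.214,-0.4865,0,0.311,0.466,-0.214,-0.4865,0,0.311,0.466,-0.214,-0.4865,0,0.311,0.466,-0.214,-0.4865,0,0.311,0.466,-0.214,-0.4865,0,0.311,0.466,-0.214,-0.4865,0]'

```text
t: 2.15
eef_pos: [0.4739, -0.0852, 0.0329]
tool_rot: [0.448, -0.45, 0.549, -0.544]
contact_force: [-0.5, 0.1, -0.1]
width: 0.009
```

Run:
```python
from h import *
s=bot.sense();print(s["t"],s["eef_pos"],s["tool_rot"],s["contact_force"],s["width"])
im=bot.get_image("top");crop(im,130,280,90,210,5,"ct4.png")
im=bot.get_image("scene");crop(im,150,350,100,250,4,"cs4.png")
```

```text
2.15 [ 0.47385612 -0.08524541  0.03292538] [ 0.44751102 -0.44988771  0.54854335 -0.54445857] [-0.49591582  0.10397112 -0.14642325] 0.00867808083942259
```

View pics/ct4.png

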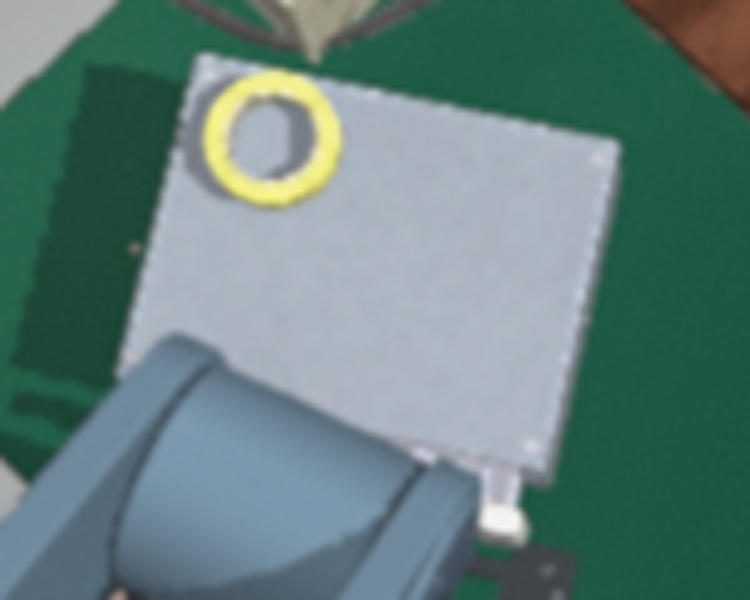

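View pics/cs4.png

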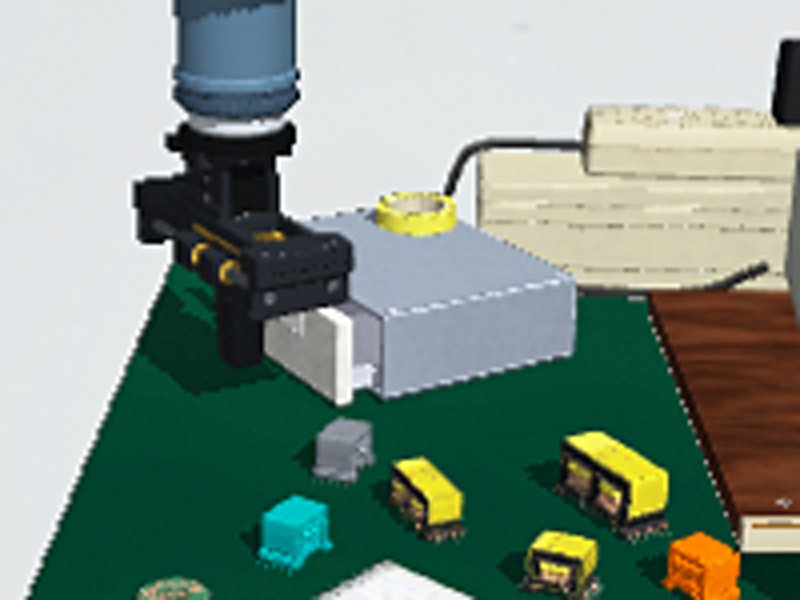

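apply_moves --plan '[0.0098,-0.0019,0,0,0,0.0147,-0.0029,0,0,0,0.0196,-0.0039,0,0,0,0.0196,-0.0039,0,0,0]'

```text
t: 2.65
eef_pos: [0.4981, -0.0889, 0.0367]
tool_rot: [-0.45, 0.449, -0.545, 0.547]
contact_force: [0.0, 0.1, -0.0]
width: 0.004
```

apply_moves --plan '[0.002,-0.0004,0,0,0,0.0039,-0.0008,0,0,0,0.0059,-0.0012,0,0,0]'

```text
t: 2.95
eef_pos: [0.5025, -0.0895, 0.0357]
tool_rot: [0.449, -0.449, 0.546, -0.546]
contact_force: [0.3, 0.2, 0.3]
width: 0.006
```

apply_moves --plan '[0.002,-0.0004,0,0,0,0.0039,-0.0008,0,0,0,0.0059,-0.0012,0,0,0]'

```text
t: 3.25
eef_pos: [0.5073, -0.0905, 0.0355]
tool_rot: [0.449, -0.45, 0.547, -0.545]
contact_force: [-7.4, 1.4, 5.1]
width: 0.002
```

apply_moves --plan '[0.001,-0.0002,0,0,0,0.002,-0.0004,0,0,0,0.0029,-0.0006,0,0,0,0.0039,-0.0008,0,0,0]'

```text
t: 3.65
eef_pos: [0.5106, -0.0912, 0.0354]
tool_rot: [0.449, -0.45, 0.547, -0.545]
contact_force: [-7.7, 0.5, 5.3]
width: 0.003
```

apply_moves --plan '[0.001,-0.0002,0,0,0,0.002,-0.0004,0,0,0]'

```text
t: 3.85
eef_pos: [0.5126, -0.0916, 0.0354]
tool_rot: [0.448, -0.45, 0.547, -0.545]
contact_force: [-7.4, 1.3, 6.6]
width: 0.001
```

apply_moves --plan '[0.001,-0.0002,0,0,0,0.002,-0.0004,0,0,0]'

```text
t: 4.05
eef_pos: [0.5146, -0.092, 0.0354]
tool_rot: [0.448, -0.45, 0.547, -0.545]
contact_force: [-6.8, 0.9, 7.1]
width: 0.002
```

apply_moves --plan '[0.001,-0.0002,0,0,0]'

```text
t: 4.15
eef_pos: [0.5156, -0.0922, 0.0354]
tool_rot: [0.448, -0.45, 0.547, -0.545]
contact_force: [-7.7, 0.1, 6.2]
width: 0.006
```

apply_moves --plan '[0.001,-0.0002,0,0,0]'

```text
t: 4.25
eef_pos: [0.5166, -0.0924, 0.0354]
tool_rot: [0.448, -0.45, 0.547, -0.545]
contact_force: [-8.6, 0.5, 6.3]
width: 0.003
```

apply_moves --plan '[0.001,-0.0002,0,0,0]'

```text
t: 4.35
eef_pos: [0.5176, -0.0926, 0.0354]
tool_rot: [0.448, -0.45, 0.547, -0.545]
contact_force: [-7.2, 0.3, 5.5]
width: 0.007
```

apply_moves --plan '[0.001,-0.0002,0,0,0]'

```text
t: 4.45
eef_pos: [0.5186, -0.0928, 0.0354]
tool_rot: [0.449, -0.45, 0.547, -0.545]
contact_force: [-6.2, 1.5, 5.8]
width: 0.005
```

apply_moves --plan '[0.001,-0.0002,0,0,0]'

```text
t: 4.55
eef_pos: [0.5197, -0.093, 0.0354]
tool_rot: [0.449, -0.45, 0.547, -0.545]
contact_force: [-6.8, 0.7, 5.2]
width: 0.007
```

apply_moves --plan '[0.0007,-0.0001,0,0,0]'

```text
t: 4.65
eef_pos: [0.5203, -0.0931, 0.0354]
tool_rot: [0.449, -0.45, 0.547, -0.545]
contact_force: [-7.1, 1.0, 6.3]
width: 0.005
```

apply_moves --plan '[0.0008,-0.0002,0,0,0]'

```text
t: 4.75
eef_pos: [0.5208, -0.0932, 0.0354]
tool_rot: [0.448, -0.45, 0.547, -0.545]
contact_force: [-10.0, 0.8, 8.3]
width: 0.006
```

apply_moves --plan '[0.0008,-0.0002,0,0,0]'

```text
t: 4.85
eef_pos: [0.5211, -0.0932, 0.0353]
tool_rot: [0.448, -0.451, 0.548, -0.544]
contact_force: [-11.1, 1.3, 9.2]
width: 0.006
```

apply_moves --plan '[0.0005,-0.0001,0,0,0]'

```text
t: 4.95
eef_pos: [0.5213, -0.0933, 0.0353]
tool_rot: [0.448, -0.451, 0.548, -0.544]
contact_force: [-12.9, 1.4, 11.2]
width: 0.004
```

apply_moves --plan '[-0.118,0.0232,0,0,0,-0.118,0.0232,0,0,0,-0.118,0.0232,0,0,0,-0.118,0.0232,0,0,0,-0.118,0.0232,0,0,0,-0.118,0.0232,0.08,0,0.0881,-0.118,0.0232,0.16,0,0.0881,-0.118,0.0232,0.16,0,0.0881,-0.118,-0.02,0.16,0,0.0881,-0.118,-0.07,0.16,0,0.0881,-0.118,-0.12,0.16,0,0.0881,-0.118,-0.17,0.16,0,0.0881,-0.118,-0.2,0.16,0,0.0881,-0.118,-0.2,0.16,0,0.0881,-0.118,-0.2,0.16,0,0.0881]'

```text
t: 6.45
eef_pos: [0.4068, -0.2952, 0.1959]
tool_rot: [-0.449, 0.449, -0.546, 0.546]
contact_force: [-0.6, 1.0, -1.3]
width: 0.888
```

Run:
```python
from h import *
s=bot.sense();print(s["t"],s["eef_pos"],s["tool_rot"],s["contact_force"],s["width"])
im=bot.get_image("top");crop(im,130,380,90,280,3,"ct5.png");crop(im,130,270,130,230,5.4,"ct5b.png")
crop(bot.get_image("scene"),150,350,100,250,4,"cs5.png")
```

```text
6.45 [ 0.40684029 -0.29515679  0.19589079] [-0.44903946  0.44879323 -0.54621357  0.54644208] [-0.61633145  0.96826166 -1.28111797] 0.888331388933645
```

View pics/ct5.png

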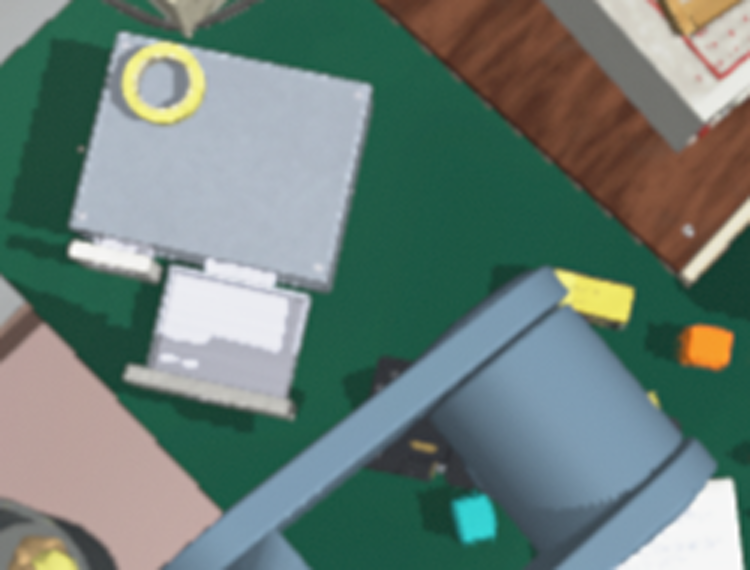

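View pics/cs5.png

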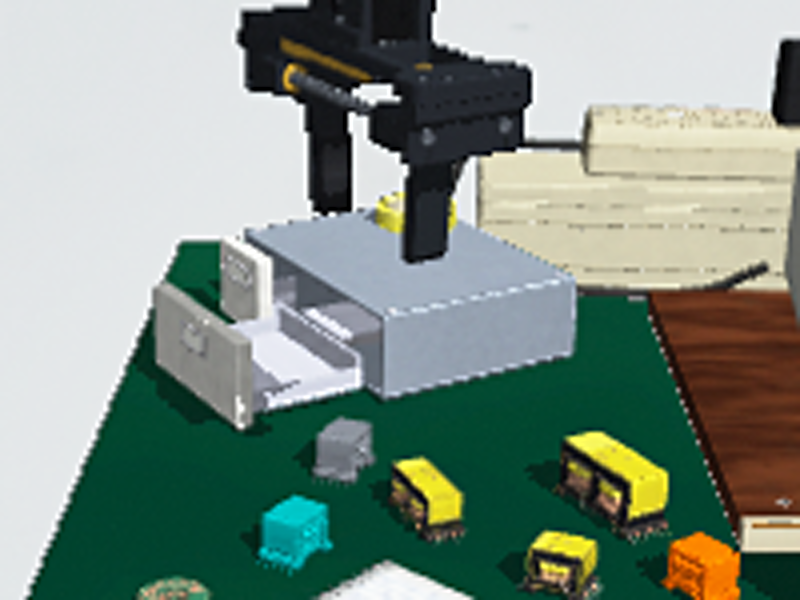

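View pics/ct5b.png

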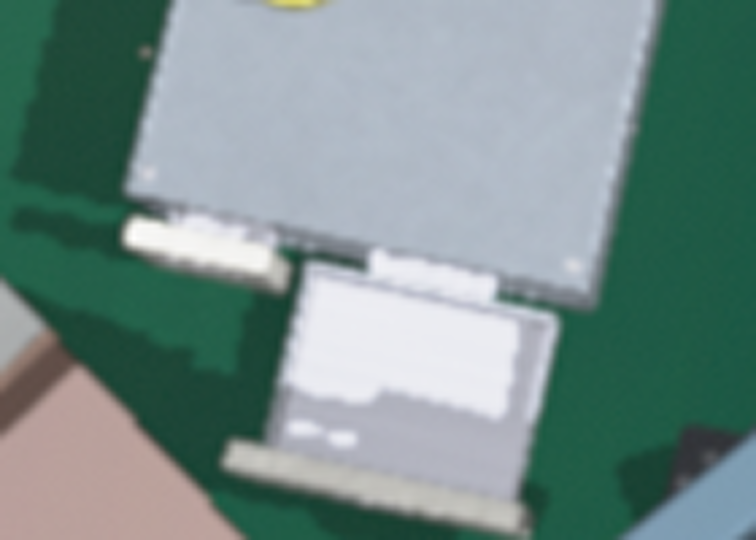

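Run:
```python
from h import *
f=lambda p:((p[0]+.5)/5.4+130-.5,(p[1]+.5)/5.4+130-.5)
q=[.6304,-.0813,-.194];c,sn=np.cos(q[2]),np.sin(q[2]);R=np.array([[c,-sn],[sn,c]])
for p,z in [((222,462),.064),((522,533),.064),((230,440),.064),((528,508),.064),((305,265),.033),((555,313),.033)]:
    w=at("top",f(p),z)[:2];print(p,w.round(4),(R.T@(w-q[:2])).round(4))
```

```text
(222, 462) [ 0.4584 -0.0113] [-0.1822  0.0355]
(522, 533) [ 0.4309 -0.1394] [-0.1845 -0.0955]
(230, 440) [ 0.4678 -0.0143] [-0.1724  0.0344]
(528, 508) [ 0.4415 -0.1416] [-0.1737 -0.0956]
(305, 265) [ 0.5483 -0.038 ] [-0.089   0.0266]
(555, 313) [ 0.529  -0.1487] [-0.0865 -0.0856]
```

apply_moves --plan '[0.0346,-0.117,0,-0.979,0.06,0.0346,-0.117,0,-0.979,0.06,0.0346,-0.117,0,-0.979,0.06,0.0346,-0.117,0,-0.979,0.06,0.0346,-0.117,0,-0.979,0.06,0.0346,-0.117,0,-0.979,0.06,0.0346,-0.117,0,-0.979,0.06,0.0346,-0.117,0,-0.979,0.06,0.0346,-0.117,-0.05,-0.979,0.06,0.0346,-0.117,-0.1,-0.979,0.06,0.0346,-0.117,-0.12,-0.979,0.06,0.0346,-0.117,-0.12,-0.979,0.06]'

```text
t: 7.75
eef_pos: [0.4393, -0.4077, 0.0719]
tool_rot: [0.14, -0.142, 0.695, -0.69]
contact_force: [0.2, 1.0, 0.3]
width: 0.684
```

Run:
```python
from h import *
s=bot.sense();print(s["t"],s["eef_pos"],s["contact_force"],s["width"])
crop(bot.get_image("scene"),220,360,150,260,5.5,"cs6.png")
```

```text
7.75 [ 0.43934326 -0.40770989  0.07186897] [0.18418281 0.97988638 0.33097446] 0.6844240654720687
```

View pics/cs6.png

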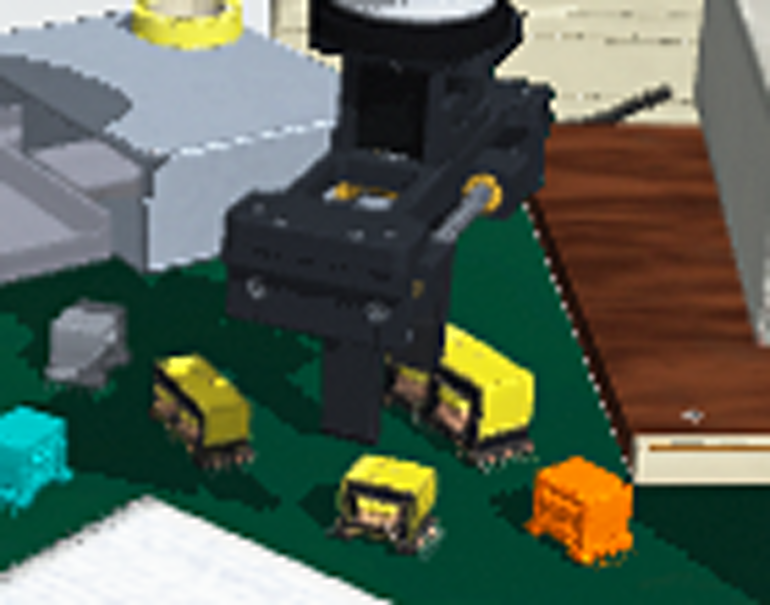

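Run:
```python
from h import *
from scipy.spatial.transform import Rotation as Ro
s=bot.sense();w,x,y,z=s["tool_rot"];M=Ro.from_quat([x,y,z,w]).as_matrix();p=s["eef_pos"];print(np.degrees(np.arctan2(M[1,0],M[0,0])))
for sx in(-1,1):
  for o in(-.009,.009):
    P=p+M[:,0]*sx*(.030+.0175)+M[:,2]*o+M[:,1]*.011
    uv=proj("scene",P)[0];print(sx,P.round(3),((uv-[220,150])*5.5).round())
```

```text
-157.03182484273435
-1 [ 0.481 -0.383  0.064] [403. 341.]
-1 [ 0.488 -0.399  0.063] [445. 349.]
1 [ 0.393 -0.42   0.064] [321. 438.]
1 [ 0.4   -0.436  0.064] [366. 448.]
```

apply_moves --plan '[0,0,-0.02,0,0.06,0,0,-0.04,0,0.06,0,0,-0.056,0,0.06,0,0,-0.056,0,0.06,0,0,-0.056,0,0.06,0,0,-0.056,0,0.02,0,0,-0.056,0,0.02,0,0,-0.056,0,0.02,0,0,-0.056,0,0.02,0,0,-0.056,0,0.02,0,0,-0.056,0,0.02]'

```text
t: 8.9
eef_pos: [0.4408, -0.4112, 0.0201]
tool_rot: [-0.14, 0.14, -0.693, 0.693]
contact_force: [-0.4, 0.9, 3.3]
width: 0.305
```

Run:
```python
from h import *
s=bot.sense();print(s["t"],s["eef_pos"],s["contact_force"],s["width"]*88.1)
crop(bot.get_image("scene"),220,360,150,260,5.5,"cs7.png")
```

```text
8.9 [ 0.44080835 -0.4111817   0.02006968] [-0.39038061  0.86371417  3.25348243] 26.88980450984117
```

View pics/cs7.png

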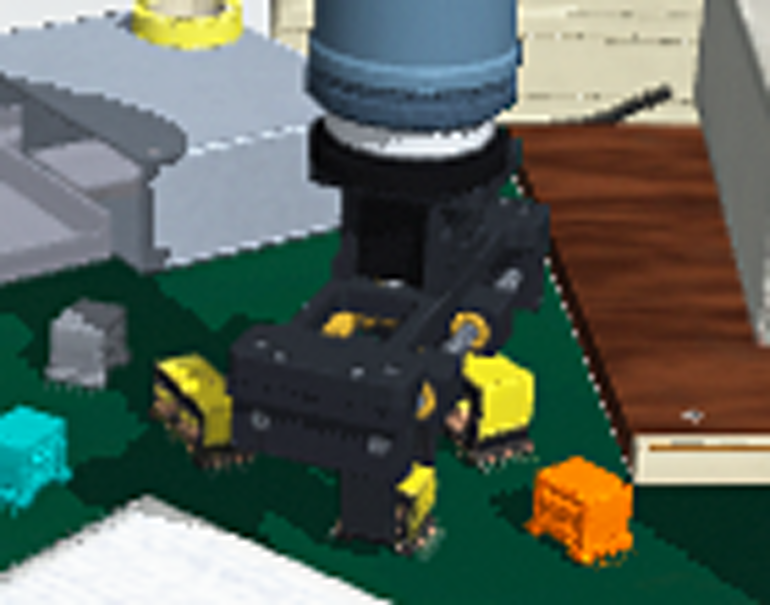

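apply_moves --plan '[0,0,0.03,0,0.02,0,0,0.07,0,0.02,0,0,0.11,0,0.02,0,0.02,0.15,0,0.02,0.01,0.065,0.15,0.14,0.02,0.02,0.11,0.15,0.28,0.02,0.03,0.155,0.15,0.42,0.02,0.04,0.2,0.15,0.56,0.02,0.05,0.245,0.15,0.7,0.02,0.0563,0.29,0.15,0.84,0.02,0.0563,0.3259,0.15,0.979,0.02,0.0563,0.3259,0.15,0.979,0.02,0.0563,0.3259,0.15,0.979,0.02,0.0563,0.3259,0.11,0.979,0.02,0.0563,0.3259,0.07,0.979,0.02,0.0563,0.3259,0.045,0.979,0.02,0.0563,0.3259,0.03,0.979,0.02,0.0563,0.3259,0.022,0.979,0.02,0.0563,0.3259,0.022,0.979,0.02,0.0563,0.3259,0.022,0.979,0.02]'

```text
t: 10.95
eef_pos: [0.4975, -0.086, 0.0423]
tool_rot: [-0.449, 0.449, -0.546, 0.547]
contact_force: [0.0, 0.5, -0.3]
width: 0.302
```

Run:
```python
from h import *
s=bot.sense();print(s["t"],s["eef_pos"],s["contact_force"],s["width"]*88.1)
crop(bot.get_image("scene"),170,310,130,240,5.5,"cs8.png")
crop(bot.get_image("top"),130,270,110,230,5,"ct8.png")
```

```text
10.95 [ 0.49754368 -0.08603341  0.04232624] [ 0.02013787  0.47858044 -0.3455487 ] 26.603891228866665
```

View pics/cs8.png

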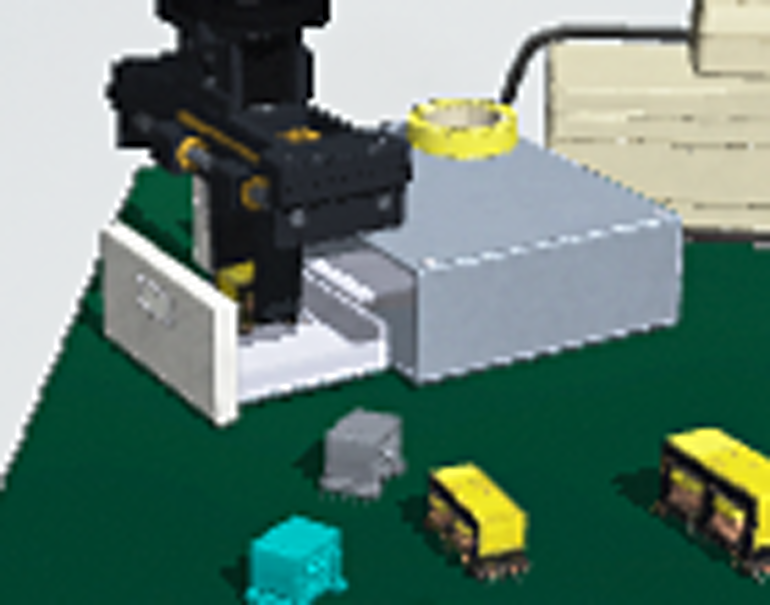

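View pics/ct8.png

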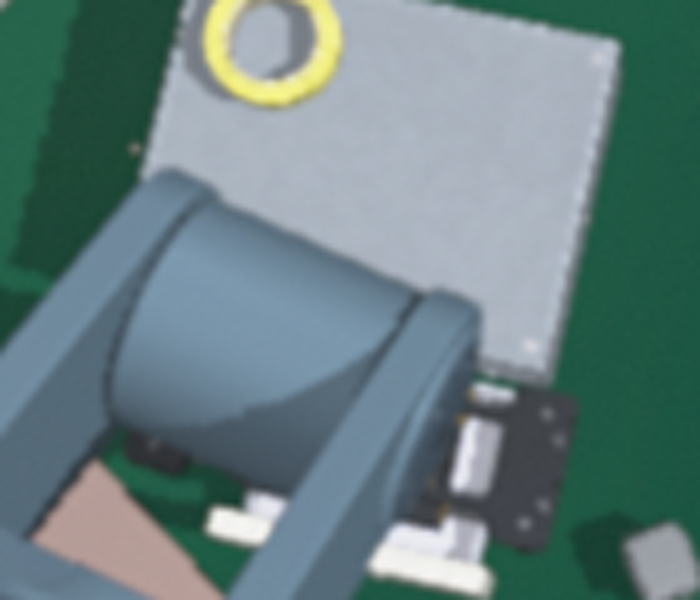

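apply_moves --plan '[0,0,-0.003,0,0.02,0,0,-0.006,0,0.02,0,0,-0.0075,0,0.02,0,0,-0.0075,0,0.02]'

```text
t: 11.45
eef_pos: [0.4968, -0.085, 0.034]
tool_rot: [0.449, -0.449, 0.546, -0.546]
contact_force: [-0.1, -0.3, -1.2]
width: 0.308
```

apply_moves --plan '[0,0,-0.001,0,0.02,0,0,-0.001,0,0.02]'

```text
t: 11.65
eef_pos: [0.4969, -0.0851, 0.0331]
tool_rot: [0.449, -0.449, 0.546, -0.546]
contact_force: [0.7, -1.1, -1.4]
width: 0.304
```

apply_moves --plan '[0,0,-0.001,0,0.02,0,0,-0.001,0,0.02]'

```text
t: 11.85
eef_pos: [0.4973, -0.0852, 0.033]
tool_rot: [-0.449, 0.449, -0.546, 0.546]
contact_force: [-3.6, 0.9, 7.3]
width: 0.302
```

apply_moves --plan '[0,0,-0.001,0,0.02,0,0,-0.001,0,0.02]'

```text
t: 12.05
eef_pos: [0.4982, -0.0854, 0.0329]
tool_rot: [-0.45, 0.449, -0.545, 0.547]
contact_force: [-2.3, 2.1, 12.6]
width: 0.304
```

apply_moves --plan '[0,0,0.0015,0,0.02,0,0,0.0015,0,0.032,0,0,0.0015,0,0.042,0,0,0.0015,0,0.042,0,0,0.0015,0,0.042,0,0,0.0015,0,0.042,0,0,0.0015,0,0.042,0,0,0.0015,0,0.042]'

```text
t: 12.85
eef_pos: [0.497, -0.0851, 0.0327]
tool_rot: [0.449, -0.449, 0.546, -0.546]
contact_force: [-0.6, 0.5, 0.4]
width: 0.475
```

Run:
```python
from h import *
s=bot.sense();print(s["t"],s["eef_pos"],s["contact_force"],s["width"]*88.1)
crop(bot.get_image("scene"),170,310,130,240,5.5,"cs9.png")
```

```text
12.85 [ 0.49695271 -0.08513308  0.03265762] [-0.56923356  0.52950023  0.44156431] 41.86276660896907
```

View pics/cs9.png

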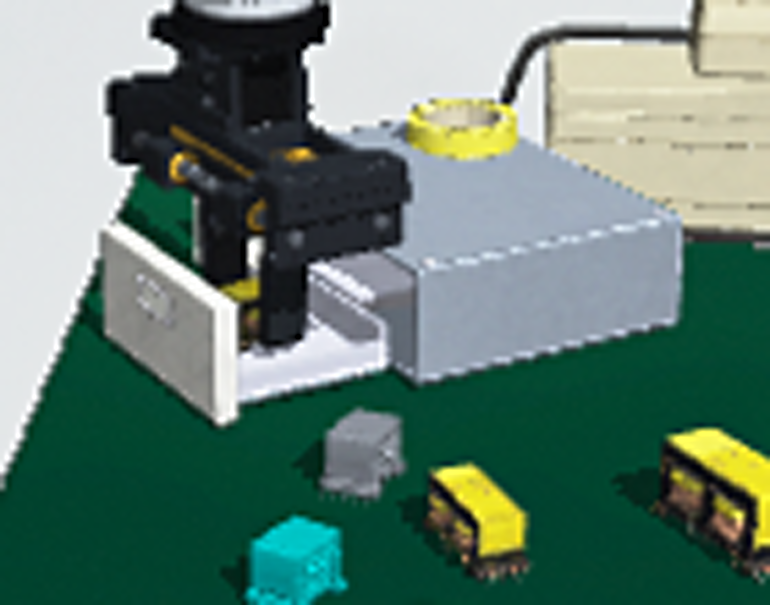

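apply_moves --plan '[0,0,0.01,0,0.042,0,0,0.04,0,0.042,0,0,0.08,0,0.042,0,0,0.12,0,0.042,0,0,0.15,0,0.042,-0.04,-0.04,0.15,0,0,-0.09,-0.09,0.15,0,0,-0.09,-0.14,0.15,0,0,-0.09,-0.19,0.15,0,0,-0.09,-0.21,0.15,0,0,-0.09,-0.21,0.15,0,0]'

```text
t: 14.0
eef_pos: [0.4066, -0.3, 0.1841]
tool_rot: [-0.448, 0.448, -0.546, 0.548]
contact_force: [0.1, 0.9, 0.4]
width: 0.006
```

Run:
```python
from h import *
s=bot.sense();print(s["t"],s["eef_pos"],s["contact_force"],s["width"]*88.1)
crop(bot.get_image("scene"),170,310,130,240,5.5,"cs10.png")
crop(bot.get_image("top"),130,270,130,230,5.4,"ct10.png")
```

```text
14.0 [ 0.40655082 -0.30004319  0.18408438] [0.05628197 0.85226068 0.41935513] 0.5107055398495407
```

View pics/cs10.png

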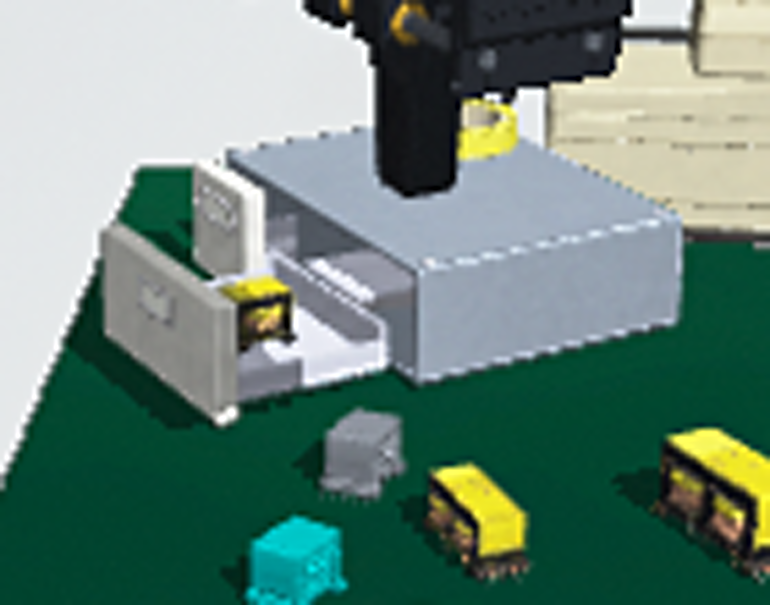

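View pics/ct10.png

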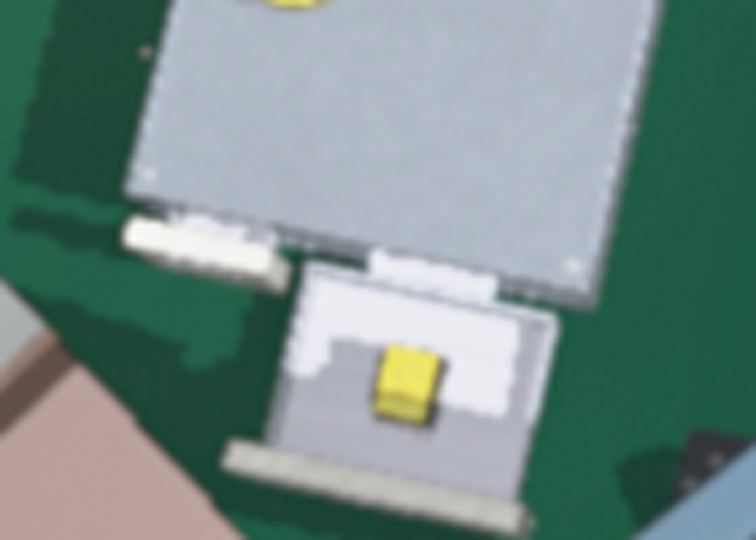

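apply_moves --plan '[-0.003,0.05,0,0,0,-0.003,0.1,0,0,0,-0.003,0.15,0,0,0,-0.003,0.2,0,0,0,-0.003,0.228,0,0,0,-0.003,0.228,0,0,0,-0.003,0.228,-0.04,0,0,-0.003,0.228,-0.08,0,0,-0.003,0.228,-0.12,0,0,-0.003,0.228,-0.147,0,0,-0.003,0.228,-0.147,0,0,-0.003,0.228,-0.147,0,0]'

```text
t: 15.3
eef_pos: [0.4039, -0.067, 0.0361]
tool_rot: [0.449, -0.45, 0.546, -0.546]
contact_force: [0.1, -0.5, -0.1]
width: 0.004
```

apply_moves --plan '[0.0098,-0.0019,0,0,0,0.0177,-0.0035,0,0,0,0.0206,-0.004,0,0,0,0.0235,-0.0046,0,0,0,0.0255,-0.005,0,0,0,0.0275,-0.0054,0,0,0]'

```text
t: 15.9
eef_pos: [0.4315, -0.0725, 0.0358]
tool_rot: [0.449, -0.449, 0.546, -0.546]
contact_force: [-0.3, -0.4, 0.4]
width: 0.002
```

apply_moves --plan '[0.002,-0.0004,0,0,0,0.0039,-0.0008,0,0,0,0.0059,-0.0012,0,0,0]'

```text
t: 16.2
eef_pos: [0.4364, -0.0734, 0.0354]
tool_rot: [0.449, -0.45, 0.547, -0.545]
contact_force: [-5.1, -0.2, 3.7]
width: 0.007
```

apply_moves --plan '[0.002,-0.0004,0,0,0,0.0044,-0.0009,0,0,0,0.0069,-0.0014,0,0,0,0.0093,-0.0018,0,0,0,0.0118,-0.0023,0,0,0,0.0142,-0.0028,0,0,0,0.0167,-0.0033,0,0,0,0.0191,-0.0038,0,0,0,0.0216,-0.0042,0,0,0,0.024,-0.0047,0,0,0]'

```text
t: 17.2
eef_pos: [0.4608, -0.0783, 0.0354]
tool_rot: [0.449, -0.45, 0.547, -0.545]
contact_force: [-5.6, -0.3, 2.7]
width: 0.002
```

apply_moves --plan '[0.0025,-0.0005,0,0,0,0.0049,-0.001,0,0,0,0.0074,-0.0014,0,0,0,0.0098,-0.0019,0,0,0,0.0123,-0.0024,0,0,0,0.0147,-0.0029,0,0,0,0.0172,-0.0034,0,0,0,0.0196,-0.0039,0,0,0,0.0221,-0.0043,0,0,0,0.0245,-0.0048,0,0,0]'

```text
t: 18.2
eef_pos: [0.4848, -0.0831, 0.0354]
tool_rot: [0.449, -0.45, 0.547, -0.545]
contact_force: [-8.8, -0.0, 7.5]
width: 0.005
```

Another 24 mm, then check, then fine steps.

apply_moves --plan '[0.0025,-0.0005,0,0,0,0.0049,-0.001,0,0,0,0.0074,-0.0014,0,0,0,0.0098,-0.0019,0,0,0,0.0123,-0.0024,0,0,0,0.0147,-0.0029,0,0,0,0.0172,-0.0034,0,0,0,0.0196,-0.0039,0,0,0,0.0221,-0.0043,0,0,0]'

```text
t: 19.1
eef_pos: [0.5069, -0.0875, 0.0354]
tool_rot: [0.449, -0.45, 0.547, -0.545]
contact_force: [-9.1, -1.1, 5.2]
width: 0.004
```

apply_moves --plan '[0.001,-0.0002,0,0,0,0.002,-0.0004,0,0,0,0.003,-0.0006,0,0,0,0.004,-0.0008,0,0,0,0.005,-0.001,0,0,0,0.006,-0.0012,0,0,0]'

```text
t: 19.7
eef_pos: [0.5129, -0.0887, 0.0354]
tool_rot: [0.449, -0.45, 0.547, -0.545]
contact_force: [-8.2, -0.6, 5.4]
width: 0.007
```

apply_moves --plan '[0.001,-0.0002,0,0,0,0.002,-0.0004,0,0,0,0.003,-0.0006,0,0,0]'

```text
t: 20.0
eef_pos: [0.5159, -0.0893, 0.0354]
tool_rot: [0.449, -0.45, 0.547, -0.545]
contact_force: [-8.4, -1.0, 5.1]
width: 0.007
```

apply_moves --plan '[0.001,-0.0002,0,0,0,0.002,-0.0004,0,0,0,0.003,-0.0006,0,0,0]'

```text
t: 20.3
eef_pos: [0.5189, -0.0899, 0.0354]
tool_rot: [0.449, -0.45, 0.547, -0.545]
contact_force: [-8.1, -0.8, 5.9]
width: 0.004
```

apply_moves --plan '[0.001,-0.0002,0,0,0]'

```text
t: 20.4
eef_pos: [0.5199, -0.0901, 0.0354]
tool_rot: [0.449, -0.45, 0.547, -0.545]
contact_force: [-6.8, -0.1, 3.8]
width: 0.003
```

apply_moves --plan '[0.0008,-0.0002,0,0,0]'

```text
t: 20.5
eef_pos: [0.5208, -0.0903, 0.0354]
tool_rot: [0.449, -0.45, 0.547, -0.545]
contact_force: [-7.6, 0.8, 5.7]
width: 0.006
```

apply_moves --plan '[0.0007,-0.0001,0,0,0]'

```text
t: 20.6
eef_pos: [0.5212, -0.0904, 0.0354]
tool_rot: [0.449, -0.45, 0.547, -0.545]
contact_force: [-10.5, -0.5, 6.4]
width: 0.006
```

apply_moves --plan '[0.0006,-0.0001,0,0,0]'

```text
t: 20.7
eef_pos: [0.5215, -0.0904, 0.0354]
tool_rot: [0.448, -0.45, 0.547, -0.545]
contact_force: [-11.3, -0.3, 7.9]
width: 0.004
```

apply_moves --plan '[0.0004,-0.0001,0,0,0]'

```text
t: 20.8
eef_pos: [0.5216, -0.0905, 0.0354]
tool_rot: [0.448, -0.45, 0.547, -0.545]
contact_force: [-12.1, -0.7, 9.6]
width: 0.001
```

apply_moves --plan '[0.0003,-0.0001,0,0,0]'

```text
t: 20.9
eef_pos: [0.5218, -0.0905, 0.0354]
tool_rot: [0.448, -0.45, 0.547, -0.545]
contact_force: [-13.4, 0.4, 10.2]
width: 0.007
```

apply_moves --plan '[-0.01,0.002,0,0,0,-0.02,0.0039,0,0,0,-0.05,0.0098,0,0,0,-0.09,0.0177,0,0,0,-0.118,0.0232,0,0,0,-0.118,0.0232,0,0,0,-0.118,0.0232,0.05,0,0,-0.118,0.0232,0.1,0,0,-0.118,0.0232,0.15,0,0,-0.118,-0.02,0.16,0,0,-0.118,-0.07,0.16,0,0,-0.118,-0.12,0.16,0,0,-0.118,-0.17,0.16,0,0,-0.118,-0.2,0.16,0,0,-0.118,-0.2,0.16,0,0,-0.118,-0.2,0.16,0,0]'

```text
t: 22.5
eef_pos: [0.4061, -0.2914, 0.1957]
tool_rot: [-0.449, 0.449, -0.546, 0.547]
contact_force: [0.2, -0.3, -0.3]
width: 0.006
```

Run:
```python
from h import *
s=bot.sense();print(s["t"],s["eef_pos"],s["contact_force"],s["width"]*88.1)
crop(bot.get_image("scene"),170,310,130,240,5.5,"cs11.png")
crop(bot.get_image("top"),130,270,130,230,5.4,"ct11.png")
```

```text
22.5 [ 0.40609009 -0.29135053  0.19572777] [ 0.20650932 -0.29578218 -0.33524512] 0.5008140189659133
```

View pics/cs11.png

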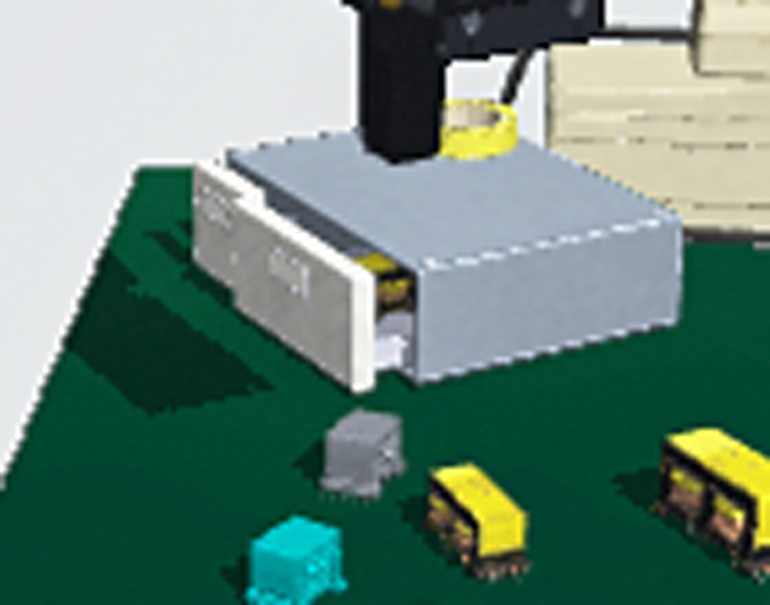

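View pics/ct11.png

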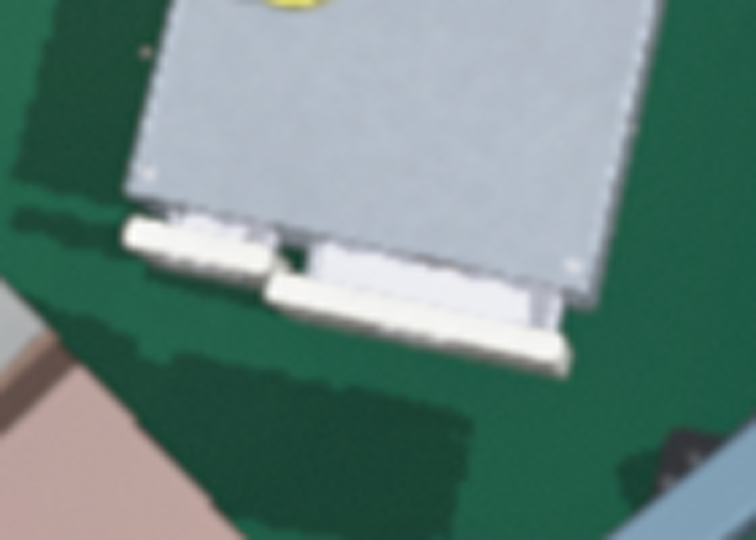

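apply_moves --plan '[0,0,0,0,0,0,0,0,0,0,0,0,0,0,0,0,0,0,0,0,0,0,0,0,0,0,0,0,0,0,0,0,0,0,0,0,0,0,0,0]'

```text
t: 23.4
eef_pos: [0.4057, -0.2908, 0.1957]
tool_rot: [0.449, -0.449, 0.546, -0.546]
contact_force: [-0.2, 0.1, -0.0]
width: 0.004
```

Run:
```python
from h import *
im=bot.get_image("top");a=cv2.imread("top0_raw.png")[:,:,::-1]
print(np.abs(im[130:210,145:250].astype(int)-a[130:210,145:250]).mean())
crop(np.ascontiguousarray(np.hstack([a[130:210,145:255],im[130:210,145:255]])),0,220,0,80,3.6,"cmp.png")
crop(bot.get_image("scene"),170,310,130,240,5.5,"cs12.png")
```

```text
5.550833333333333
```

View pics/cmp.png

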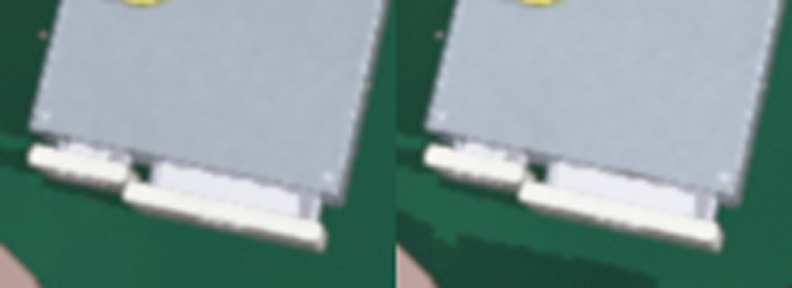

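View pics/cs12.png

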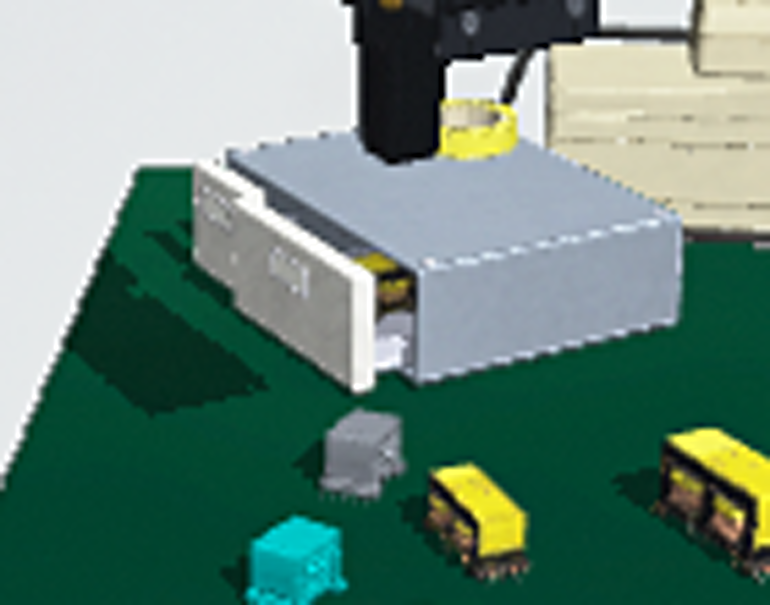

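The wide front is back where it started, the narrow drawer is unchanged, and the transformer stands upright behind the wide front.

```bash
python3 -c "
from plant import bot
print(bot.finish_job())"
```

```text
the job is handed in; nothing more can be done
None
```

The smallest transformer is in the wide drawer, and the drawer is latched shut. I handed the job in about 23.5 s into the 72 s limit; `finish_job` reports no verdict.

- **Opening:** I pressed the wide front in about 16 mm until the stop, then backed off, and the drawer sprang fully out. The force readings at the deepest point were 13 N along the press and 11 N vertical, about 17 N in all.
- **Placing:** I grasped the small yellow and black transformer by its flat sides; the gripper read about 27 mm. I set it down near the middle of the tray. The floor contact reading briefly reached about 13 N before I eased off and let go. The top and side pictures showed it upright.
- **Closing:** I pressed the front home until the stop read 13.4 N along the press, about 17 N in all, and backed off. More than 2 s after release the front was still at its starting rest position.
- **Last checks:** The narrow drawer looked unchanged and the transformer was visible upright behind the front. The middle and large transformers lay where they were in every side view, and the arm was clear of everything.

The vertical reading of 5 to 11 N during both presses was higher than I expected. I took it to be friction on the front, but did not confirm that. Force was read only at the end of each move, so a short peak between readings would not show.

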